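Pump up the ear-mould air blower

ROBOT

A 6-joint arm with a two-finger parallel gripper is mounted at the origin on the work surface. World frame = base frame: x ahead of the robot, y to its left, z up, the work surface at z = 0. Lengths are in m, angles in rad, forces in N, time in s.
With the tool pointing down it reaches from about 0.225 to 0.875 m from the base axis. Payload 3.4 kg.
Tool frame: the origin (TCP) lies at the very end of the fingers, on their centre line; the grasp point (between the pads) lies 19 mm behind it; z points along the fingers, y is the line along which they close (so a half turn about z gives the same grasp; the last joint's range is limited). The gripper opens to 85 mm and grips with 20 to 120 N. Pads are 22 mm wide; open, the fingers measure 114 mm over their backs; the gripper's body (76 mm by 85 mm) begins 54 mm behind the grasp point. The pads swing forward as they close: fully open they stand 13 mm farther back than shut.
Start: joints at [-1.23, 0.276, 1.505, -0, 1.361, -0.121], TCP at [0.256, -0.515, 0.231] pointing down, gripper open.
Joint ranges: [-2.89, 2.89], [-0.75, 2.08], [0.22, 2.7], [-1.18, 4.32], [0.11, 2.71], [-2.7, 2.7]. Speed limits (rad/s): [2.57, 2.57, 3.14, 3.14, 3.14, 3.14].

INTERFACE

Orientations are given as a unit quaternion [w, x, y, z].
In Python, from rig import get_state, optics, sign_off gives the robot as it stands.
- The arm moves only by the tool send_rows, never from a script. Its argument "increments" is a list of rows, each an object with "gripper": the gripper's target within -1 to 1 (shut at 1, half-way at 0, fully open at -1); "linear": the shift along the world's x, y, z in m, a list of three; "delta_rot": the turn, a rotation vector about the world's x, y, z in rad, a list of three. In form: [{"gripper": gripper, "linear": [dx, dy, dz], "delta_rot": [rx, ry, rz]}, ...]. A call has 1 to 8 rows; each row is the pose to reach, as a shift and turn from the pose commanded when the call began; what a row does not reach only later rows make up. A row lasts 1/10 s, in which the tool goes at most 50 mm and 8.59 degrees, less where a joint would pass 70% of its speed; a pose out of reach is approached as far as the arm can. A call with a gripper value outside its range is refused whole. The fingers move at their own pace and stop on an object; "newtons" is the grip in N (left out, the last holds). Time passes only in rows, so rows that repeat a pose let the fingers close. It gives the time, the measured TCP pose, the force, the opening and the grip force at its end, in the units of the state.
- get_state(): the state, without advancing time (a new reading comes with each control period).
- optics.get_image(name): name is "scene" or "side" or "wrist"; returns a dict with "pixels" (420x560x3 uint8, blue, green, red), "K" (3x3 intrinsics, pixels), "rvec" (rotation vector, rad) and "tvec" (3), from world to camera coordinates, as OpenCV has them; the wrist camera has in their place "T_tool_cam" (4x4, takes a point from camera to tool coordinates, whose origin is the TCP and whose axes are the flange's). Camera axes: x right, y down, z forward; pixel columns grow to the right and rows downward; lengths in m; the calibration is good to about 2 mm. A picture is of the moment at which its call begins: read the wrist's pose just before it. There is no depth.
- sign_off(): hands the job in; it is judged then, once.
The state is a dict: "clock": time; "qpos": joint angles; "qd": joint speeds; "effort": joint torques, N m; "position": TCP position; "ee_rot": TCP orientation; "contact_force": force on the tool from outside, world axes, zero at the start; "moment": the same for the moment, N m; "width": finger opening in m; "gripper_force": force on a finger pad.
Only numpy, scipy, OpenCV 4.12 (cv2) and the standard library are available. Lean on these libraries where they do the work, as an engineer would, in place of code of your own. Each camera call takes 0.05 s, during which the arm holds its last target. There are 200 camera calls.

TASK

Charge the ear-mould blower: with closed fingers, push the black palm cap of its hand pump all the way down and let it spring back up, again and again, until the orange indicator pin stands fully out and shows its green band. Do not touch the pin, leave everything else on the desk where it is, and finish with the cap back up.

Things in the scene. Friction and masses are not known exactly. Their poses are not given: they have to be found in the camera images.
- pump: hand air pump fixed to the desk: dark plate 190 x 120 x 12 mm, ivory barrel 68 mm wide and 85 mm tall, and an ivory indicator block 40 x 44 mm, 78 mm tall (82 with the black collar round the pin). Origin at the underside of the plate on the barrel's axis; z up; +x points from the barrel to the indicator block. It does not move during the job
- pump_cap_top (a point): centre of the top of the black palm cap, on the barrel's axis, 135 mm above the desk when up and 110 mm when fully down; it moves with the cap. The cap is a nearly flat disc 90 mm wide and 19 mm thick, too wide to grip
- pump_cap (a joint): how far the cap is pressed, m: 0 up, 0.025 fully down (hard stop). A spring pushes it back: about 6 N at the top and 12 N at the bottom, plus up to 2 N while it drives the pin
- pin_top (a point): centre of the top of the indicator pin, 76 mm from the cap's axis along the pump's +x, 82 mm above the desk when in and 112 mm when fully out
- pin_out (a joint): how far the indicator pin stands out of its collar, m: 0 in, 0.030 fully out. Pin orange, 14 mm wide, with a green band on its lowest 4 mm. It starts 0 to 10 mm out, climbs some 2 to 7 mm on each full down stroke, and stays where it is when the cap returns. From the start it takes about 3 to 6 full strokes (cap right down to its stop, then right up); strokes shorter than about 20 mm gain less and may not bring the pin fully out; strokes after that do nothing more
- mould_tray: shallow open blue plastic tray with ear moulds, 90 x 70 x 22 mm, near the pump. Loose, to be left alone; origin at the centre of its underside, z up
- drops: amber bottle with white cap, diameter 38, 85 mm tall, near the pump. Loose, to be left alone; origin at the centre of its underside, z up
- tin: round aluminium and orange battery tin, diameter 52, 28 mm tall, near the pump. Loose, to be left alone; origin at the centre of its underside, z up
- wood_box: light wooden box 70 x 100 x 45 mm, towards the far side of the desk. Loose, to be left alone; origin at the centre of its underside, z up
- talk_mic: black handset lying flat, 100 x 45 x 24 mm, towards the far side of the desk. Loose, to be left alone; origin at the centre of its underside, z up
- mouse: white computer mouse 100 x 60 x 30 mm, towards the far side of the desk. Loose, to be left alone; origin at the centre of its underside, z up
- indicator_pin: the moving indicator pin itself (see pin_out); origin at the centre of its top. Not to be touched
Things that resemble listed ones, but are neither listed nor needed, are in the scene too. There is more than one size of the pump; the one meant has the size given above.

How it is judged:
On the way, in this order (a step that is already met when the one before it is completed fails the run):
1. the cap is pushed well down (value of joint pump_cap above 0.012 m).
2. the pin stands fully out (value of joint pin_out above 0.0275 m), for 0.1 s.
At the end, for the whole second after the job is handed in: the pin stands more than 27.5 mm out (of 30), the cap is back up (less than 3 mm pressed), and each loose thing is within 15 mm of where it began (value of joint pin_out above 0.0275 m and value of joint pump_cap below 0.003 m and distance of each of mould_tray, drops, tin, wood_box, talk_mic, mouse from where it was at the start of the episode below 0.015 m); the robot touches nothing.
It fails at once if the robot touches the indicator pin (contact force between any of the arm, the fingers and indicator_pin above 0.5 N).
It fails at once if a loose thing on the desk is moved, lifted or knocked (distance of any of mould_tray, drops, tin, wood_box, talk_mic, mouse from where it was at the start of the episode above 0.015 m).
It also fails if it takes over 42 s, if anything falls off the work surface, if the arm or the gripper's body presses on something with over 40 N, if the wrist force passes 120 N, or if a joint passes its speed limit or range.

## Working session

There is one attempt and no reset: what is moved stays moved. The work goes in short steps, Python scripts to look and compute and a tool call to move; the robot and the scene stay as the last step left them, time stands still between calls to the robot, and variables do not carry over. Pictures are saved under pics/ and viewed, at most 10 in all, crops included, and the job is handed in when it is done.

Besides the shell and the picture viewer there is one more tool, called in YAML: its name, and indented under it one key for each argument. send_rows: Moves the arm, as the interface text tells. Its arguments: {"type":"object","properties":{"increments":{"type":"array"},"newtons":{"type":"number"}},"required":["increments"]}

```bash
mkdir -p pics
cat > h.py <<'E'
import numpy as np,cv2
from rig import get_state,optics
def cam(n):
    d=optics.get_image(n);R=cv2.Rodrigues(np.array(d['rvec'],float))[0];return d['pixels'],np.array(d['K']),R,np.array(d['tvec'],float).ravel()
def ray(c,uv):
    _,K,R,t=c;o=-R.T@t;v=R.T@np.linalg.inv(K)@np.array([uv[0],uv[1],1.]);return o,v/np.linalg.norm(v)
def onz(c,uv,z):
    o,v=ray(c,uv);return o+v*(z-o[2])/v[2]
def proj(c,p):
    _,K,R,t=c;q=K@(R@np.array(p)+t);return q[:2]/q[2]
E
python3 - <<'E'
from h import *
print(get_state())
for n in('scene','side'):
    c=cam(n);cv2.imwrite(f'pics/{n}0.png',c[0]);np.savez(f'{n}0.npz',p=c[0],K=c[1],R=c[2],t=c[3]);print(n,-c[2].T@c[3])
E
```

```text
{'clock': 0.0, 'qpos': array([-1.22995771e+00,  2.76614851e-01,  1.50617097e+00, -2.93450232e-05,
        1.36067008e+00, -1.20977413e-01]), 'qd': array([ 0.00064069, -0.00103123, -0.00065635, -0.00038508,  0.00226745,
        0.00106375]), 'effort': array([ 1.09596576e-04, -4.16766286e+01, -2.45803875e+01, -3.38239397e-04,
        1.06545768e-02, -2.75319582e-05]), 'position': array([ 0.25602211, -0.51425767,  0.2304133 ]), 'ee_rot': array([-9.24423636e-04,  9.73457861e-01,  2.28864425e-01, -1.16467848e-04]), 'contact_force': array([-0.80657721, -0.37439892, -0.09793105]), 'moment': array([ 0.00276461, -0.00270282, -0.00739812]), 'gripper_force': 0.0, 'width': 0.08592908330561792}
scene [1.12081035 0.34615808 0.52482355]
side [ 0.49759366 -0.63718526  0.62558937]
```

View pics/scene0.png

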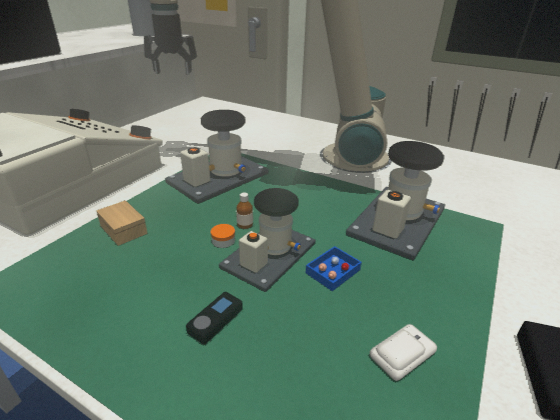

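View pics/side0.png

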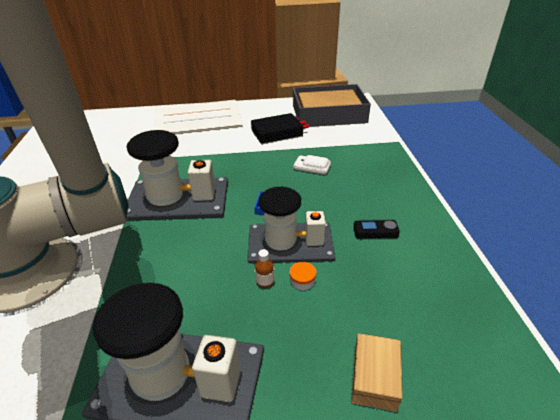

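Scene view: three pumps, with caps at scene pixels (223,120), (276,203) and (415,157), which are (140,318), (280,202) and (153,147) in the side view. The middle one stands beside the tray, drops and tin, and looks smaller. I'll confirm this by its size.

```bash
cat > m.py <<'E'
from h import *
def ld(n):
    d=np.load(n+'0.npz');return d['p'],d['K'],d['R'],d['t']
S,D=ld('scene'),ld('side')
def ell(c,uv):
    g=c[0].max(2)<45
    # cap only: dark component around uv
    n,l,st,ce=cv2.connectedComponentsWithStats(g.astype(np.uint8),connectivity=4)
    k=l[int(uv[1]),int(uv[0])];return st[k],ce[k],k
def tri(a,ua,b,ub):
    o,v=ray(a,ua);p,w=ray(b,ub);s=np.linalg.lstsq(np.c_[v,-w],p-o,rcond=None)[0]
    x,y=o+v*s[0],p+w*s[1];return (x+y)/2,np.linalg.norm(x-y)
if __name__=='__main__':
    for a,b in [((223,120),(140,318)),((276,203),(280,202)),((415,157),(153,147))]:
        sa,ca,k=ell(S,a);sb,cb,k2=ell(D,b);P,e=tri(S,ca,D,cb)
        f=lambda c,s:s[2]*np.linalg.norm(P+c[2].T@c[3])/c[1][0,0]
        print('cap centroid',P.round(3),'gap',round(e,4),'widths',f(S,sa).round(3),f(D,sb).round(3),sa,sb)
    cs=cv2.resize(S[0][180:300,200:370],None,fx=4,fy=4,interpolation=cv2.INTER_CUBIC)
    cd=cv2.resize(D[0][170:300,235:345],None,fx=4,fy=4,interpolation=cv2.INTER_CUBIC)
    cv2.imwrite('pics/crop.png',cs);cv2.imwrite('pics/crop2.png',cd)
E
python3 m.py
```

```text
cap centroid [ 0.268 -0.12  -0.087] gap 0.0761 widths 1.692 0.208 [     0      0    560    420 223222] [  92  283   91   76 5233]
cap centroid [0.565 0.03  0.109] gap 0.0189 widths 1.124 0.092 [     0      0    560    420 223222] [258 187  43  29 976]
cap centroid [0.415 0.02  0.158] gap 0.2836 widths 1.266 0.104 [     0      0    560    420 223222] [ 127  131   51   30 1178]
```

View pics/crop.png

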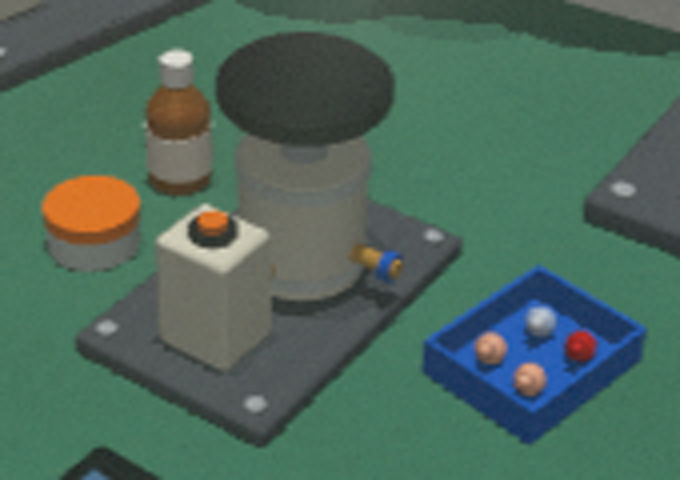

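View pics/crop2.png

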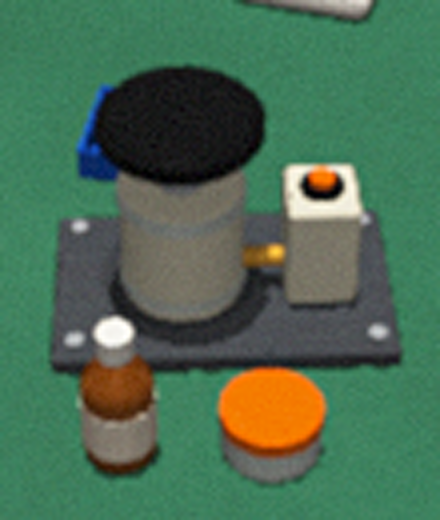

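The crops show the middle pump: cap at scene (276,201) and side (280,199), pin at scene (253,236) and side (315,215), with the pin only slightly out. The bottle and tin are on the −y side and the tray is on the other. I'll measure the plate and cap next.

Run:
```python
from m import *
s=lambda x,y:(200+x/4-.4,180+y/4-.4); d=lambda x,y:(235+x/4-.4,170+y/4-.4)
A=[onz(S,s(*p),.012) for p in[(78,335),(262,432),(460,238)]]
print('scene plate',np.round(A,3),np.linalg.norm(A[0]-A[1]),np.linalg.norm(A[1]-A[2]))
B=[onz(D,d(*p),.012) for p in[(53,352),(400,348),(380,215),(62,215)]]
print('side plate',np.round(B,3),[np.linalg.norm(B[i]-B[i-1]).round(3) for i in range(4)])
# cap silhouette left/right extremes -> widths at z .13; pin
for c,l,r in((S,s(216,88),s(395,88)),(D,d(97,122),d(265,122))):
    a,b=onz(c,l,.13),onz(c,r,.13);print('cap',(a+b)/2,np.linalg.norm(a-b))
print('pin top tri',tri(S,s(212,218),D,d(322,173)))
print('pin onz .086',onz(S,s(212,218),.086),onz(D,d(322,173),.086))
# same height test on others: cap width if top is at .135
for c,l,r in((S,(200,120),(246,120)),(S,(388,157),(444,157)),(D,(127,147),(179,147)),(D,(96,318),(184,318))):
    a,b=onz(c,l,.13),onz(c,r,.13);print('other',(a+b)/2,np.linalg.norm(a-b))
```

```text
scene plate [[ 0.665 -0.044  0.012]
 [ 0.675  0.072  0.012]
 [ 0.49   0.087  0.012]] 0.11639453722702289 0.18639112348150888
side plate [[ 0.482 -0.024  0.012]
 [ 0.668 -0.043  0.012]
 [ 0.679  0.067  0.012]
 [ 0.492  0.09   0.012]] [np.float64(0.114), np.float64(0.187), np.float64(0.111), np.float64(0.189)]
cap [0.56410659 0.02843373 0.13      ] 0.0886478776888765
cap [0.55750053 0.01666038 0.13      ] 0.08689272873157922
pin top tri (array([0.6326943 , 0.017002  , 0.08861229]), np.float64(0.0007518868485025093))
pin onz .086 [0.6293063  0.01509967 0.086     ] [0.63358837 0.01978874 0.086     ]
other [ 0.24613878 -0.34158318  0.13      ] 0.13693928517383805
other [0.19768407 0.21666061 0.13      ] 0.1414668364651631
other [0.26147792 0.27920361 0.13      ] 0.1338174734498673
other [ 0.31704215 -0.25058947  0.13      ] 0.1342644414638538
```

The middle pump is the one meant: its plate measures about 187 x 115 mm and its cap about 88 mm. The others come out at about 135 mm. The pin top is at (0.633, 0.017) and about 89 mm high, so the cap axis is about (0.558, 0.023). I'll rise, close the fingers and go over it.

send_rows:
  increments:
    - {"gripper": 1,"linear": [0,0,0.04],"delta_rot": [0,0,0]}
    - {"gripper": 1,"linear": [0,0,0.08],"delta_rot": [0,0,0]}
    - {"gripper": 1,"linear": [0.02,0.04,0.085],"delta_rot": [0,0,0]}
    - {"gripper": 1,"linear": [0.044,0.08,0.085],"delta_rot": [0,0,0]}
    - {"gripper": 1,"linear": [0.068,0.122,0.085],"delta_rot": [0,0,0]}
    - {"gripper": 1,"linear": [0.092,0.165,0.085],"delta_rot": [0,0,0]}
    - {"gripper": 1,"linear": [0.116,0.208,0.085],"delta_rot": [0,0,0]}
    - {"gripper": 1,"linear": [0.14,0.25,0.085],"delta_rot": [0,0,0]}

```text
clock: 0.9
position: [0.3965, -0.2628, 0.3161]
ee_rot: [-0.0, 0.974, 0.229, -0.0]
contact_force: [2.0, -0.8, 0.5]
width: -0.0001
gripper_force: 0.0
```

send_rows:
  increments:
    - {"gripper": 1,"linear": [0.024,0.043,0],"delta_rot": [0,0,0]}
    - {"gripper": 1,"linear": [0.048,0.086,0],"delta_rot": [0,0,0]}
    - {"gripper": 1,"linear": [0.072,0.129,0],"delta_rot": [0,0,0]}
    - {"gripper": 1,"linear": [0.096,0.172,0],"delta_rot": [0,0,0]}
    - {"gripper": 1,"linear": [0.12,0.215,0],"delta_rot": [0,0,0]}
    - {"gripper": 1,"linear": [0.144,0.258,0],"delta_rot": [0,0,0]}
    - {"gripper": 1,"linear": [0.16,0.288,-0.03],"delta_rot": [0,0,0]}
    - {"gripper": 1,"linear": [0.16,0.288,-0.06],"delta_rot": [0,0,0]}

```text
clock: 1.7
position: [0.5585, 0.0274, 0.2556]
ee_rot: [-0.001, 0.973, 0.231, 0.002]
contact_force: [-0.3, -0.7, -0.1]
width: -0.0003
gripper_force: 0.0
```

send_rows:
  increments:
    - {"gripper": 1,"linear": [-0.002,-0.004,-0.04],"delta_rot": [0,0,0]}
    - {"gripper": 1,"linear": [-0.002,-0.004,-0.08],"delta_rot": [0,0,0]}
    - {"gripper": 1,"linear": [-0.002,-0.004,-0.1],"delta_rot": [0,0,0]}
    - {"gripper": 1,"linear": [-0.002,-0.004,-0.1],"delta_rot": [0,0,0]}

```text
clock: 2.1
position: [0.5513, 0.0195, 0.1526]
ee_rot: [-0.001, 0.973, 0.229, -0.004]
contact_force: [-0.3, 1.3, 0.6]
width: -0.0
gripper_force: 0.0
```

Run:
```python
from h import *
print(get_state()['position'])
a,b=cam('scene'),cam('side')
f=lambda c,x,y,w,h:cv2.resize(c[0][y:y+h,x:x+w],(400,480),interpolation=cv2.INTER_CUBIC)
cv2.imwrite('pics/near.png',np.hstack([f(a,220,150,100,120),f(b,240,150,100,120)]))
```

```text
[0.55128658 0.01949787 0.15257957]
```

View pics/near.png

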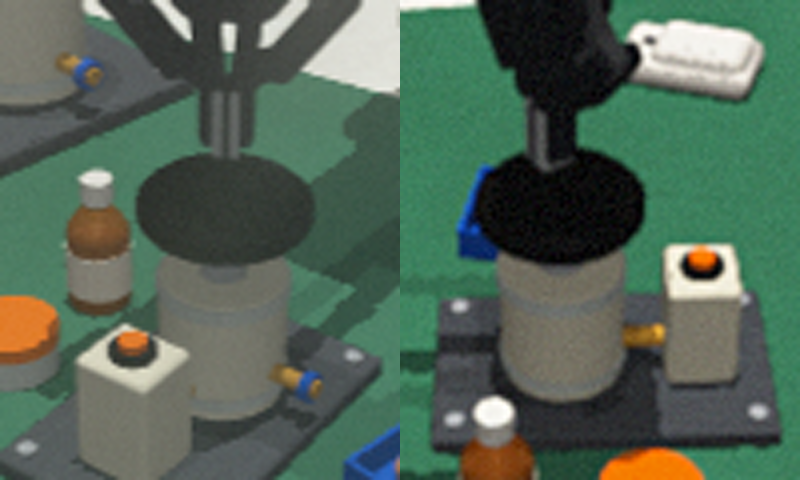

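The fingers stand over the cap, about 5–8 mm short of its centre in x and away from the pin, at scene (276,189) and side (277,191). The pin is clear. Now a first stroke, watching the force.

send_rows:
  increments:
    - {"gripper": 1,"linear": [0.003,0.002,-0.012],"delta_rot": [0,0,0]}
    - {"gripper": 1,"linear": [0.003,0.002,-0.022],"delta_rot": [0,0,0]}
    - {"gripper": 1,"linear": [0.003,0.002,-0.032],"delta_rot": [0,0,0]}
    - {"gripper": 1,"linear": [0.003,0.002,-0.042],"delta_rot": [0,0,0]}
    - {"gripper": 1,"linear": [0.003,0.002,-0.046],"delta_rot": [0,0,0]}
    - {"gripper": 1,"linear": [0.003,0.002,-0.046],"delta_rot": [0,0,0]}

```text
clock: 2.8
position: [0.5592, 0.0213, 0.1119]
ee_rot: [0.001, 0.973, 0.229, 0.002]
contact_force: [-0.4, 0.7, 10.4]
width: -0.0
gripper_force: 4.8
```

send_rows:
  increments:
    - {"gripper": 1,"linear": [0,0,-0.003],"delta_rot": [0,0,0]}
    - {"gripper": 1,"linear": [0,0,-0.005],"delta_rot": [0,0,0]}
    - {"gripper": 1,"linear": [0,0,-0.005],"delta_rot": [0,0,0]}

```text
clock: 3.1
position: [0.5593, 0.0213, 0.1097]
ee_rot: [0.001, 0.973, 0.229, 0.003]
contact_force: [-4.1, 1.3, 22.2]
width: 0.0001
gripper_force: 11.3
```

The cap is at its stop: z is 110 mm and the force has jumped to 22 N. Now release and repeat.

send_rows:
  increments:
    - {"gripper": 1,"linear": [0,0,0.016],"delta_rot": [0,0,0]}
    - {"gripper": 1,"linear": [0,0,0.036],"delta_rot": [0,0,0]}
    - {"gripper": 1,"linear": [0,0,0.038],"delta_rot": [0,0,0]}
    - {"gripper": 1,"linear": [0,0,0.026],"delta_rot": [0,0,0]}
    - {"gripper": 1,"linear": [0,0,0.014],"delta_rot": [0,0,0]}
    - {"gripper": 1,"linear": [0,0,0.004],"delta_rot": [0,0,0]}
    - {"gripper": 1,"linear": [0,0,0],"delta_rot": [0,0,0]}
    - {"gripper": 1,"linear": [0,0,0],"delta_rot": [0,0,0]}

```text
clock: 3.9
position: [0.5591, 0.0211, 0.1096]
ee_rot: [0.001, 0.973, 0.229, 0.003]
contact_force: [-6.1, 1.0, 35.7]
width: 0.0001
gripper_force: 17.9
```

send_rows:
  increments:
    - {"gripper": 1,"linear": [0,0,0.016],"delta_rot": [0,0,0]}
    - {"gripper": 1,"linear": [0,0,0.036],"delta_rot": [0,0,0]}
    - {"gripper": 1,"linear": [0,0,0.038],"delta_rot": [0,0,0]}
    - {"gripper": 1,"linear": [0,0,0.026],"delta_rot": [0,0,0]}
    - {"gripper": 1,"linear": [0,0,0.014],"delta_rot": [0,0,0]}
    - {"gripper": 1,"linear": [0,0,0.004],"delta_rot": [0,0,0]}
    - {"gripper": 1,"linear": [0,0,0],"delta_rot": [0,0,0]}
    - {"gripper": 1,"linear": [0,0,0],"delta_rot": [0,0,0]}

```text
clock: 4.7
position: [0.558, 0.0212, 0.1095]
ee_rot: [0.001, 0.973, 0.229, 0.002]
contact_force: [-7.1, 1.2, 41.6]
width: -0.0001
gripper_force: 20.6
```

Run:
```python
from h import *
a,b=cam('scene'),cam('side')
f=lambda c,x,y,w,h:cv2.resize(c[0][y:y+h,x:x+w],(400,480),interpolation=cv2.INTER_CUBIC)
cv2.imwrite('pics/near2.png',np.hstack([f(a,220,150,100,120),f(b,240,150,100,120)]))
```

```text
(no output)
```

View pics/near2.png

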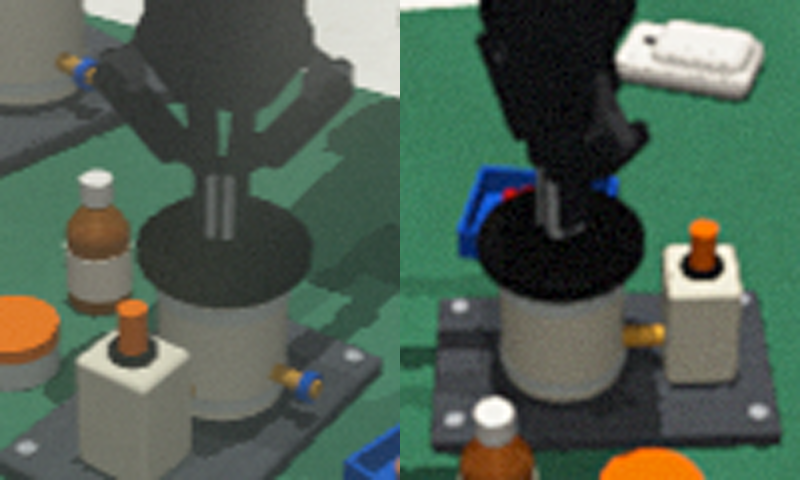

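The pin now stands well up, at scene (253,226) and side (316,208), about 17 mm out with no green band yet. I'll give it more strokes, a bit softer at the bottom.

send_rows:
  increments:
    - {"gripper": 1,"linear": [0,0,0.018],"delta_rot": [0,0,0]}
    - {"gripper": 1,"linear": [0,0,0.038],"delta_rot": [0,0,0]}
    - {"gripper": 1,"linear": [0,0,0.04],"delta_rot": [0,0,0]}
    - {"gripper": 1,"linear": [0,0,0.026],"delta_rot": [0,0,0]}
    - {"gripper": 1,"linear": [0,0,0.014],"delta_rot": [0,0,0]}
    - {"gripper": 1,"linear": [0,0,0.004],"delta_rot": [0,0,0]}
    - {"gripper": 1,"linear": [0,0,0.002],"delta_rot": [0,0,0]}
    - {"gripper": 1,"linear": [0,0,0.002],"delta_rot": [0,0,0]}

```text
clock: 5.6
position: [0.5577, 0.0212, 0.1096]
ee_rot: [0.0, 0.973, 0.229, 0.001]
contact_force: [-4.5, 0.2, 31.1]
width: 0.0003
gripper_force: 15.3
```

send_rows:
  increments:
    - {"gripper": 1,"linear": [0,0,0.018],"delta_rot": [0,0,0]}
    - {"gripper": 1,"linear": [0,0,0.036],"delta_rot": [0,0,0]}
    - {"gripper": 1,"linear": [0,0,0.038],"delta_rot": [0,0,0]}
    - {"gripper": 1,"linear": [0,0,0.026],"delta_rot": [0,0,0]}
    - {"gripper": 1,"linear": [0,0,0.014],"delta_rot": [0,0,0]}
    - {"gripper": 1,"linear": [0,0,0.004],"delta_rot": [0,0,0]}
    - {"gripper": 1,"linear": [0,0,0],"delta_rot": [0,0,0]}
    - {"gripper": 1,"linear": [0,0,0],"delta_rot": [0,0,0]}

```text
clock: 6.4
position: [0.5574, 0.0212, 0.1096]
ee_rot: [0.0, 0.973, 0.229, 0.001]
contact_force: [-5.3, -0.1, 31.3]
width: -0.0
gripper_force: 15.9
```

send_rows:
  increments:
    - {"gripper": 1,"linear": [0,0,0.018],"delta_rot": [0,0,0]}
    - {"gripper": 1,"linear": [0,0,0.036],"delta_rot": [0,0,0]}
    - {"gripper": 1,"linear": [0,0,0.038],"delta_rot": [0,0,0]}
    - {"gripper": 1,"linear": [0,0,0.026],"delta_rot": [0,0,0]}
    - {"gripper": 1,"linear": [0,0,0.014],"delta_rot": [0,0,0]}
    - {"gripper": 1,"linear": [0,0,0.004],"delta_rot": [0,0,0]}
    - {"gripper": 1,"linear": [0,0,0],"delta_rot": [0,0,0]}
    - {"gripper": 1,"linear": [0,0,0],"delta_rot": [0,0,0]}

```text
clock: 7.2
position: [0.5574, 0.0212, 0.1096]
ee_rot: [0.0, 0.973, 0.229, 0.001]
contact_force: [-6.1, 0.2, 32.6]
width: -0.0
gripper_force: 16.0
```

send_rows:
  increments:
    - {"gripper": 1,"linear": [0,0,0.018],"delta_rot": [0,0,0]}
    - {"gripper": 1,"linear": [0,0,0.036],"delta_rot": [0,0,0]}
    - {"gripper": 1,"linear": [0,0,0.06],"delta_rot": [0,0,0]}
    - {"gripper": 1,"linear": [0,0,0.08],"delta_rot": [0,0,0]}
    - {"gripper": 1,"linear": [0,0,0.08],"delta_rot": [0,0,0]}

```text
clock: 7.7
position: [0.5573, 0.0212, 0.1863]
ee_rot: [0.0, 0.973, 0.229, -0.0]
contact_force: [0.3, -0.1, 0.3]
width: 0.0
gripper_force: 0.0
```

Run:
```python
from h import *
a,b=cam('scene'),cam('side')
f=lambda c,x,y,w,h:cv2.resize(c[0][y:y+h,x:x+w],(400,480),interpolation=cv2.INTER_CUBIC)
cv2.imwrite('pics/near3.png',np.hstack([f(a,220,150,100,120),f(b,240,150,100,120)]))
```

```text
(no output)
```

View pics/near3.png

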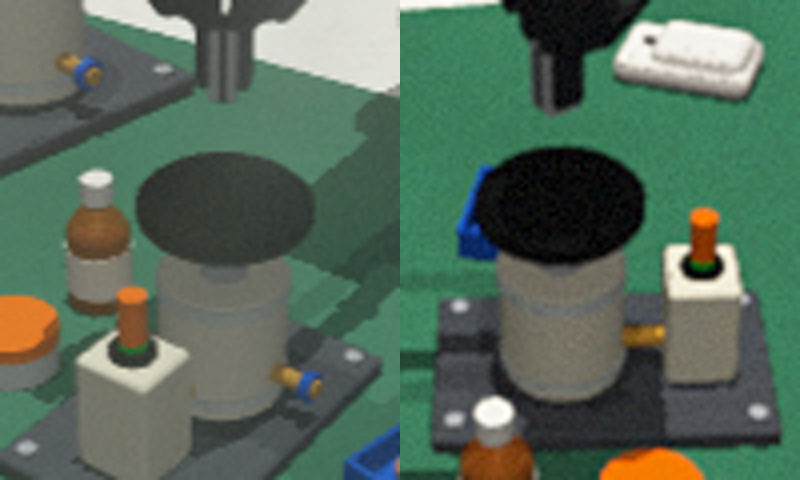

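The green band shows at scene (253,237) and side (316,216), and the cap is back up. Time is plentiful, so I'll measure the pin's height and give two more strokes for certainty.

send_rows:
  increments:
    - {"gripper": 1,"linear": [0,0,-0.03],"delta_rot": [0,0,0]}
    - {"gripper": 1,"linear": [0,0,-0.044],"delta_rot": [0,0,0]}
    - {"gripper": 1,"linear": [0,0,-0.056],"delta_rot": [0,0,0]}
    - {"gripper": 1,"linear": [0,0,-0.068],"delta_rot": [0,0,0]}
    - {"gripper": 1,"linear": [0,0,-0.077],"delta_rot": [0,0,0]}
    - {"gripper": 1,"linear": [0,0,-0.08],"delta_rot": [0,0,0]}
    - {"gripper": 1,"linear": [0,0,-0.08],"delta_rot": [0,0,0]}
    - {"gripper": 1,"linear": [0,0,-0.08],"delta_rot": [0,0,0]}

```text
clock: 8.6
position: [0.5544, 0.0214, 0.1096]
ee_rot: [-0.0, 0.973, 0.229, -0.002]
contact_force: [-10.9, -0.1, 28.2]
width: -0.0001
gripper_force: 13.5
```

send_rows:
  increments:
    - {"gripper": 1,"linear": [0,0,0.018],"delta_rot": [0,0,0]}
    - {"gripper": 1,"linear": [0,0,0.036],"delta_rot": [0,0,0]}
    - {"gripper": 1,"linear": [0,0,0.038],"delta_rot": [0,0,0]}
    - {"gripper": 1,"linear": [0,0,0.026],"delta_rot": [0,0,0]}
    - {"gripper": 1,"linear": [0,0,0.014],"delta_rot": [0,0,0]}
    - {"gripper": 1,"linear": [0,0,0.004],"delta_rot": [0,0,0]}
    - {"gripper": 1,"linear": [0,0,0],"delta_rot": [0,0,0]}
    - {"gripper": 1,"linear": [0,0,0],"delta_rot": [0,0,0]}

```text
clock: 9.4
position: [0.5586, 0.0211, 0.1097]
ee_rot: [0.001, 0.973, 0.229, 0.002]
contact_force: [-4.6, -0.0, 27.1]
width: -0.0001
gripper_force: 13.6
```

send_rows:
  increments:
    - {"gripper": 1,"linear": [0,0,0.018],"delta_rot": [0,0,0]}
    - {"gripper": 1,"linear": [0,0,0.036],"delta_rot": [0,0,0]}
    - {"gripper": 1,"linear": [0,0,0.08],"delta_rot": [0,0,0]}
    - {"gripper": 1,"linear": [0,0,0.12],"delta_rot": [0,0,0]}
    - {"gripper": 1,"linear": [0,0,0.12],"delta_rot": [0,0,0]}
    - {"gripper": 1,"linear": [0,0,0.12],"delta_rot": [0,0,0]}

```text
clock: 10.0
position: [0.5567, 0.0212, 0.2254]
ee_rot: [-0.0, 0.973, 0.229, -0.001]
contact_force: [-0.2, -0.1, -0.3]
width: -0.0
gripper_force: 0.0
```

Run:
```python
from m import *
a,b=cam('scene'),cam('side')
f=lambda c,x,y,w,h:cv2.resize(c[0][y:y+h,x:x+w],(400,480),interpolation=cv2.INTER_CUBIC)
cv2.imwrite('pics/near4.png',np.hstack([f(a,220,150,100,120),f(b,240,150,100,120)]))
print(tri(a,(252.8,222.8),b,(316,203.3)))
# anything moved? big pixel changes below the arm
for n,c,r in(('scene',a,S),('side',b,D)):
    m=(cv2.absdiff(c[0],r[0]).max(2)>70).astype(np.uint8)
    k,_,st,ce=cv2.connectedComponentsWithStats(m);print(n,[(s.tolist()) for s in st[1:] if s[4]>25])
```

```text
(array([0.63300139, 0.01735692, 0.11476397]), np.float64(0.0023366692308212905))
scene [[289, 0, 5, 7, 30], [156, 4, 10, 6, 50], [144, 15, 38, 29, 430], [287, 40, 14, 13, 138], [241, 56, 67, 113, 2580], [377, 100, 9, 11, 54], [364, 109, 10, 8, 32], [329, 122, 9, 14, 53], [377, 134, 39, 18, 225], [159, 141, 49, 16, 386], [378, 154, 11, 12, 57], [338, 156, 31, 13, 240], [375, 162, 25, 29, 292], [333, 168, 41, 13, 162], [250, 222, 7, 5, 27], [250, 231, 7, 8, 38]]
side [[275, 0, 24, 6, 122], [42, 40, 23, 51, 526], [277, 54, 22, 14, 118], [0, 63, 23, 53, 601], [255, 67, 45, 52, 1191], [0, 110, 128, 126, 8064], [9, 127, 7, 16, 48], [272, 137, 24, 23, 271], [312, 202, 8, 16, 98], [130, 221, 21, 19, 161], [49, 236, 27, 8, 85], [43, 236, 58, 47, 1177], [143, 240, 73, 12, 368], [0, 253, 6, 19, 56], [292, 262, 15, 4, 34], [81, 275, 19, 12, 92], [102, 276, 40, 25, 256], [0, 283, 42, 26, 460], [22, 308, 78, 112, 5835], [91, 399, 8, 8, 51]]
```

View pics/near4.png

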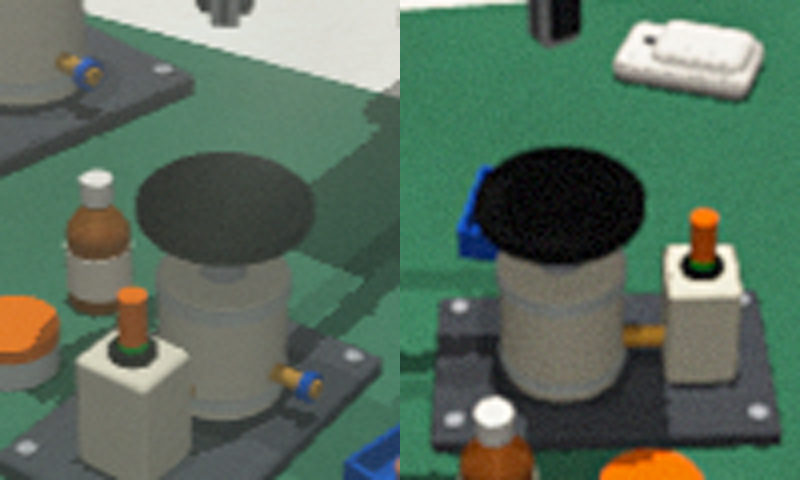

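The pin didn't rise with the extra strokes. Its top measures about 113 mm, fully out, and the green band shows. The cap is up, nothing loose has moved, and the arm is clear.

```bash
python3 -c "
from rig import sign_off
print(sign_off())"
```

```text
the job is handed in; nothing more can be done
None
```

The blower is charged and the job is handed in: the indicator pin is fully out with its green band showing, the cap is back up, and the camera images show nothing else moved (sign-off returned no verdict).

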